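Hang the long key on the hook inside the low locker

ROBOT

A 6-joint arm with a two-finger parallel gripper is mounted at the origin on a cart in front of the work surface, level with it; the furniture and walls round the work are solid. World frame = base frame: x ahead of the robot, y to its left, z up, the work surface at z = 0. Lengths are in m, angles in rad, forces in N, time in s.
With the tool pointing down it reaches from about 0.4 to 0.925 m from the base axis. Payload 3.4 kg.
Tool frame: the origin (TCP) lies on the centre line of the jaws, within the pads' length; the fingertips stand 14 mm ahead of it and the grasp point (between the pads) lies 5 mm behind it; z points along the fingers, y is the line along which they close (so a half turn about z gives the same grasp; the last joint's range is limited). The gripper opens to 85 mm and grips with 20 to 120 N. Pads are 22 mm wide; open, the fingers measure 114 mm over their backs; the gripper's body (76 mm by 85 mm) begins 54 mm behind the grasp point. The pads swing forward as they close: fully open they stand 13 mm farther back than shut.
Start: joints at [1.081, 0.307, 1.506, -0, 1.328, -0.073], TCP at [0.233, 0.526, 0.245] pointing down, gripper open.
Joint ranges: [-3.12, 3.12], [-1.05, 2.28], [0.14, 2.33], [-1.42, 4.57], [0.1, 2.73], [-2.68, 2.68]. Speed limits (rad/s): [2.57, 2.57, 3.14, 3.14, 3.14, 3.14].

INTERFACE

Orientations are given as a unit quaternion [w, x, y, z].
In Python, from station import ctrl gives the robot as it stands.
- The arm moves only by the tool jog_arm, never from a script. Its argument "deltas" is a list of rows, each a list of 5 numbers: the shift along the tool's x, y, z in m, then the turn about the tool's z in rad, then the opening, from 0 (shut) to 1 (fully open). A call has 1 to 20 rows; each row is the pose to reach, as a shift and turn from the pose commanded when the call began, along the tool's axes at that moment; what a row does not reach only later rows make up. A row lasts 1/8 s, in which the tool goes at most 62.5 mm and 10.7 degrees, less where a joint would pass 70% of its speed; a pose out of reach is approached as far as the arm can. A call with a gripper value outside its range is refused whole. The fingers move at their own pace and stop on an object; "squeeze" is the grip in N (left out, the last holds). Time passes only in rows, so rows that repeat a pose let the fingers close. It gives the time, the measured TCP pose, the force, the opening and the grip force at its end, in the units of the state.
- ctrl.sense(): the state, without advancing time (a new reading comes with each control period).
- ctrl.read_camera(name): name is "scene" or "side" or "wrist"; returns a dict with "img" (400x640x3 uint8, red, green, blue), "range_z" (400x640 float32, m along the optical axis (not along the pixel's ray), 0 where there is no reading), "fov_y" (degrees; the focal length in pixels is half the picture's height over the tangent of half this angle, whatever the lens; pixels are square), "cx", "cy" (the principal point, pixels), "camera_from_world" (4x4, takes a point from world to camera coordinates); the wrist camera has in their place "tool_from_camera" (4x4, takes a point from camera to tool coordinates, whose origin is the TCP and whose axes are the flange's). Camera axes: x right, y down, z forward; pixel columns grow to the right and rows downward; lengths in m; the calibration is good to about 2 mm. A picture is of the moment at which its call begins: read the wrist's pose just before it.
- ctrl.job_done(): hands the job in; it is judged then, once.
Trained networks look in a picture, given as the dict that the camera call returned (one of the last four; its "shot" number tells which), for a name from the list of things; names that differ only in an ending like _2 or _b are one class to them, and where a whole thing is asked for, a point or a joint stands for the part that bears it (a point fixed in the world has none). Each returns a list of dicts, best first, with "conf" (0 to 1); they miss things now and then, are a little off and sometimes report something else, mostly with a low value. They report only what shows in the picture. A call takes as long as a camera call.
- ctrl.recognise(picture, label): "extent" ([left, top, width, height] in pixels, round what is visible of it).
- ctrl.regions_of(picture, label): "pixels" (400x640 bool, what is visible of it) and "extent" ([left, top, width, height] in pixels, round what is visible of it).
- ctrl.mark_of(picture, label): "xy" ([column, row] in pixels: a listed point, or the origin of a listed thing).
The state is a dict: "time": time; "qpos": joint angles; "qvel": joint speeds; "tau": joint torques, N m; "ee_pos": TCP position; "tool_rot": TCP orientation; "wrist_force": force on the tool from outside, world axes, zero at the start; "torque": the same for the moment, N m; "finger_gap": opening from 0.0 (shut) to 1.0 (fully open); "grasp_force": force on a finger pad.
Only numpy, scipy, OpenCV 4.12 (cv2) and the standard library are available. Lean on these libraries where they do the work, as an engineer would, in place of code of your own. Each camera call takes 0.05 s, during which the arm holds its last target. There are 200 camera calls.

TASK

Pick up the long flat key and hang it away in the low grey locker: its eye goes over the upturned hook deep inside, and its shank then lies down in the notch of the bracket at the front. The hook is not always clamped at the same depth, so feel for it gently with the key, and tilt the key under the roof to get the eye over the hook. Press neither the key nor the gripper hard against the locker, and leave the other things on the worktop where they are.

Things in the scene. Friction and masses are not known exactly. Their poses are not given: they have to be found in the camera images.
- key_grip (a point): Centre of the key's black plastic handle (70 long x 18 wide x 18 mm high), half-way up. The key is one rigid flat piece, about 0.1 kg, lying on the worktop. Axes: x from the handle along the shank to the eye, z up when it lies flat, and also when hung. The handle spans x = -35 to +35 mm, the steel shank (12 wide, 8 mm thick) +35 to +175 mm, the eye's centre is at x = +190, z = -6 mm.
- key_eye (a point): Centre of the hole of the key's eye, half-way through its thickness; same axes as key_grip. The eye is a flat steel ring 6 mm thick, outer diameter 34 mm, hole 20 mm. Undersides of eye, shank and handle lie in one plane. The key's centre of mass is about 75 mm back from the eye's centre.
- locker: Low grey steel locker fixed on the worktop, 166 deep (x) x 220 wide (y) x 173 mm high. Origin on the worktop under its centre; x points from its front face (x = -83 mm) to the back, z up, y = 0 is its middle plane. Inside, the roof is at z = 165 mm and the back wall at x = +77 mm.
- front_opening (a point): Centre of the locker's only opening, in its front face, axes as the locker's: full width, 42 mm high, from the sill (58 mm above the worktop) to the lower edge of the fascia (100 mm above the worktop). Sill and fascia are 8 mm thick.
- front_notch (a point): Bottom centre of the notch in the bracket in front of the opening, 64 mm above the worktop, 22 mm in front of the front face; axes as the locker's. The notch is 24 mm wide (y) between two prongs 8 mm wide and 10 mm deep (x), tops 76 mm above the worktop. Hung, the key lies level with its underside 64 mm above the worktop and its handle outside.
- hook_middle (a point): Fixed mark in the locker, 98 mm behind the front face, y = 0, 64 mm above the worktop: the middle of the hook's range, NOT the hook. The hook's post stands up to 23 mm nearer or farther (x), depth unmeasured and hidden; y is true. Rigid 8 mm bar: upright post with round top 104 mm above the worktop; from its foot a level arm, top at 64 mm, runs back (+x); the eye rests on it.
- mouse: black computer mouse, 104x60x37 mm, a bystander; origin under its centre
- flash_stick: small flash stick, 58x18x8 mm, a bystander; origin under its centre
- resin_tub: white tub with a red lid, 68 mm across, 70 mm high, a bystander; origin under its centre
- mixing_cup: plain white cup, 60 mm across, 64 mm high, a bystander; origin under its centre
- calculator: pocket calculator, 130x72x13 mm, a bystander; origin under its centre

How it is judged:
At the end, for the whole second after the job is handed in: The key is at rest and level (0.1 rad) in the locker: eye down on the hook's arm with the post through it (eye centre 61 to 74 mm high, within 10 mm of the middle plane, at a depth the hook can have), shank in the front notch (handle centre 64 to 82 mm high) (z of key_eye in the frame of locker between 0.061 and 0.074 m and x of key_eye in the frame of locker between -0.02 and 0.05 m and y of key_eye in the frame of locker between -0.01 and 0.01 m and z of key_grip in the frame of locker between 0.064 and 0.082 m and angle between key_grip's own z axis and vertical below 0.1 rad and linear speed of key below 0.02 m/s); the robot touches nothing.
It fails at once if the gripper presses the key it holds against the locker or its hook with more than 25 N (contact force between key and locker above 25 N and contact force between the fingers and key above 5 N).
It fails at once if the arm or gripper presses on the locker with more than 20 N (contact force between any of the arm, the fingers and locker above 20 N).
It fails at once if another thing on the worktop is shifted by more than 20 mm (distance of any of mouse, flash_stick, resin_tub, mixing_cup, calculator from where it was at the start of the episode above 0.02 m).
It also fails if it takes over 51 s, if anything falls off the work surface, if the arm or the gripper's body presses on something with over 40 N, if the wrist force passes 120 N, or if a joint passes its speed limit or range.

## Working session

There is one attempt and no reset: what is moved stays moved. The work goes in short steps, Python scripts to look and compute and a tool call to move; the robot and the scene stay as the last step left them, time stands still between calls to the robot, and variables do not carry over. Pictures are saved under pics/ and viewed, at most 10 in all, crops included, and the job is handed in when it is done.

Besides the shell and the picture viewer there is one more tool, called as name(argument=value, ...) on one line, values as JSON. jog_arm: Moves the arm, as the interface text tells. Its arguments: {"type":"object","properties":{"deltas":{"type":"array"},"squeeze":{"type":"number"}},"required":["deltas"]}

```bash
mkdir -p pics; cat > h.py <<'E'
import numpy as np, cv2
from station import ctrl
from scipy.spatial.transform import Rotation as R
def T_tool(s):
    q=s["tool_rot"];T=np.eye(4);T[:3,:3]=R.from_quat([q[1],q[2],q[3],q[0]]).as_matrix();T[:3,3]=s["ee_pos"];return T
def shot(name):
    s=ctrl.sense();p=ctrl.read_camera(name)
    p["wfc"]=T_tool(s)@p["tool_from_camera"] if name=="wrist" else np.linalg.inv(p["camera_from_world"])
    p["f"]=200/np.tan(np.radians(p["fov_y"])/2);return p
def pt(p,u,v,z=None):
    d=np.array([(u-p["cx"])/p["f"],(v-p["cy"])/p["f"],1.]);M=p["wfc"]
    if z is None:
        r=p["range_z"][int(round(v)),int(round(u))]; return M[:3,:3]@(d*r)+M[:3,3]
    w=M[:3,:3]@d; return M[:3,3]+w*(z-M[2,3])/w[2]
def cloud(p,m):
    v,u=np.nonzero(m&(p["range_z"]>0));r=p["range_z"][v,u]
    return np.c_[(u-p["cx"])/p["f"]*r,(v-p["cy"])/p["f"]*r,r]@p["wfc"][:3,:3].T+p["wfc"][:3,3]
def save(p,n): cv2.imwrite("pics/"+n+".png",p["img"][:,:,::-1])
E
python3 - <<'E'
from h import *
np.set_printoptions(precision=4,suppress=True)
s=ctrl.sense();print(s["ee_pos"],s["tool_rot"],s["finger_gap"])
ims=[]
for n in ["scene","side","wrist"]:
    p=shot(n);ims.append(p["img"])
    print(n,p["wfc"][:3,3],p["wfc"][:3,2])
    for l in ["key_grip","key_eye","locker","front_opening","front_notch","hook_middle"]:
        for r in ctrl.mark_of(p,l)[:2]: print(l,r["conf"],r["xy"],pt(p,*r["xy"]), end=' ');print()
    for l in ["mouse","flash_stick","resin_tub","mixing_cup","calculator"]:
        for r in ctrl.mark_of(p,l)[:1]: print(l,r["conf"],r["xy"],pt(p,*r["xy"],0))
cv2.imwrite("pics/a.png",ims[0][:,:,::-1]);cv2.imwrite("pics/b.png",ims[1][:,:,::-1])
E
```

```text
[0.2325 0.5252 0.2444] [-0.0003  0.2069  0.9784 -0.0009] 1.0016597485021952
scene [-0.0411 -0.1037  0.5208] [ 0.6912  0.4909 -0.5304]
key_grip 0.94 [266.1, 231.4] [0.4548 0.3599 0.0172] 
key_eye 0.61 [250.7, 192.7] [0.5704 0.5168 0.0032] 
locker 0.97 [424.6, 222.3] [0.6537 0.0831 0.0518] 
front_opening 0.73 [418.8, 209.3] [0.741  0.1267 0.0222] 
front_notch 0.72 [412.4, 221.8] [0.6308 0.1021 0.0576] 
hook_middle 0.76 [427.4, 195.5] [0.6593 0.0911 0.1134] 
hook_middle 0.22 [312.7, 188.1] [0.6786 0.395  0.0121] 
mouse 0.55 [353.2, 324.4] [0.3651 0.0847 0.    ]
flash_stick 0.71 [278.6, 289.3] [0.3509 0.2375 0.    ]
resin_tub 0.74 [315.0, 187.9] [0.7005 0.4026 0.    ]
mixing_cup 0.69 [231.5, 196.5] [0.5296 0.546  0.    ]
calculator 0.64 [199.3, 217.0] [0.4171 0.5379 0.    ]
side [ 0.0248 -0.2772  0.644 ] [ 0.5405  0.6158 -0.5733]
key_grip 0.66 [283.9, 233.9] [0.4481 0.3517 0.0182] 
key_eye 0.74 [285.7, 190.8] [0.5833 0.5218 0.003 ] 
locker 0.74 [434.1, 235.1] [0.7244 0.1008 0.0098] 
locker 0.57 [418.6, 224.9] [0.7292 0.1514 0.01  ] 
front_opening 0.68 [420.4, 224.4] [0.7337 0.1492 0.0105] 
front_notch 0.74 [230.6, 213.9] [0.3993 0.5257 0.0101] 
hook_middle 0.57 [440.5, 210.9] [0.6609 0.0624 0.1375] 
hook_middle 0.55 [418.5, 226.6] [0.7201 0.1454 0.013 ] 
mouse 0.8 [332.0, 321.1] [0.3662 0.0895 0.    ]
flash_stick 0.69 [279.4, 287.1] [0.3433 0.2328 0.    ]
resin_tub 0.79 [341.3, 192.4] [0.7001 0.4058 0.    ]
mixing_cup 0.75 [269.2, 189.8] [0.5532 0.5638 0.    ]
calculator 0.73 [229.9, 211.4] [0.41   0.5499 0.    ]
wrist [0.1728 0.5517 0.374 ] [ 0.2361 -0.1047 -0.9661]
calculator 0.8 [383.1, 290.6] [0.4177 0.5362 0.    ]
```

View pics/a.png

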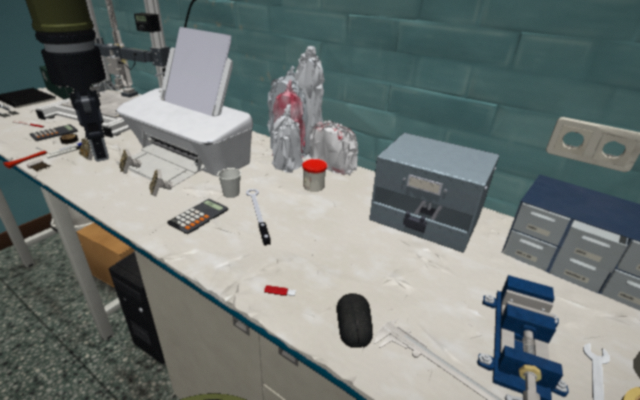

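View pics/b.png

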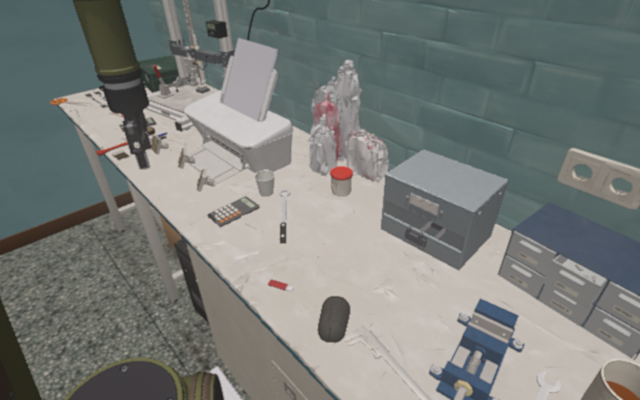

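The scene picture shows the key (handle at 265,235, eye at 252,193) and the locker with its front facing left and towards the robot (bracket at about 412,222). Next I measure both accurately.

```bash
cat > m.py <<'E'
from h import *
np.set_printoptions(precision=4,suppress=True)
def key(p):
    r=ctrl.regions_of(p,"key_grip")
    if not r: print("nokey");return
    C=cloud(p,cv2.erode(r[0]["pixels"].astype(np.uint8),np.ones((1,1)))>0)
    C=C[(C[:,2]<0.03)&(C[:,2]>0.0)]
    m=np.median(C[:,:2],0);C=C[np.linalg.norm(C[:,:2]-m,axis=1)<.2]
    vx,vy,x0,y0=cv2.fitLine(C[:,:2].astype(np.float32),cv2.DIST_HUBER,0,.01,.01).ravel()
    t=(C[:,:2]-[x0,y0])@[vx,vy];print("key conf",r[0]["conf"],"n",len(C),"line",np.degrees(np.arctan2(vy,vx)),"ends",np.array([x0,y0])+np.outer(np.percentile(t,[.5,99.5]),[vx,vy]).reshape(2,2), "len",np.ptp(np.percentile(t,[.5,99.5])))
def locker(p):
    r=ctrl.regions_of(p,"locker")
    if not r: print("nolocker");return
    C=cloud(p,r[0]["pixels"]);top=C[abs(C[:,2]-.173)<.006]
    rc=cv2.minAreaRect(top[:,:2].astype(np.float32));print("top n",len(top),np.median(top[:,2]),rc,cv2.boxPoints(rc))
E
python3 - <<'E'
from m import *
for n in ["scene","side"]:
    p=shot(n);print(n);key(p);locker(p)
p=shot("wrist");print(p["tool_from_camera"])
E
```

```text
scene
key conf 0.81 n 381 line 51.17597 ends [[0.4317 0.3391]
 [0.5817 0.5256]] len 0.23932774252332614
top n 3499 0.1715335291072312 ((0.7382944226264954, 0.10798420011997223), (0.16881786286830902, 0.21949836611747742), 4.241445064544678) [[ 0.646   0.2112]
 [ 0.6622 -0.0077]
 [ 0.8306  0.0048]
 [ 0.8144  0.2237]]
side
key conf 0.6 n 338 line 51.929264 ends [[0.4344 0.3376]
 [0.582  0.5261]] len 0.2394134888493631
nolocker
[[-0.0004 -0.9661 -0.2583  0.0654]
 [ 1.     -0.0004 -0.0002 -0.0007]
 [ 0.0001 -0.2583  0.9661 -0.1287]
 [ 0.      0.      0.      1.    ]]
```

jog_arm(deltas=[[-0.268,-0.056,0.045,-1.318,0.6],[-0.268,-0.056,0.045,-1.318,0.6],[-0.268,-0.056,0.045,-1.318,0.6],[-0.268,-0.056,0.045,-1.318,0.6],[-0.268,-0.056,0.045,-1.318,0.6],[-0.268,-0.056,0.045,-1.318,0.6],[-0.268,-0.056,0.045,-1.318,0.6],[-0.268,-0.056,0.045,-1.318,0.6],[-0.268,-0.056,0.045,-1.318,0.6],[-0.268,-0.056,0.045,-1.318,0.6]])

```text
time: 3.4
ee_pos: [0.4552, 0.3661, 0.2003]
tool_rot: [0.0, -0.435, 0.9, 0.0]
wrist_force: [0.4, 0.2, -0.6]
finger_gap: 0.603
grasp_force: 0.0
```

```bash
cat > st.py <<'E'
from m import *
s=ctrl.sense();T=T_tool(s);print(s["time"],"ee",s["ee_pos"],"xang",np.degrees(np.arctan2(T[1,0],T[0,0]))%360,"z",T[:3,2],"q",s["qpos"],"F",s["wrist_force"],"gap",s["finger_gap"],s["grasp_force"])
def tl(d): return T[:3,:3].T@np.array(d)
E
python3 - <<'E'
from st import *
p=shot("wrist");key(p);save(p,"w1")
for l in ["key_grip","key_eye"]:
    for r in ctrl.mark_of(p,l)[:1]: print(l,r["conf"],r["xy"],pt(p,*r["xy"],.009 if l=="key_grip" else .003))
r=ctrl.regions_of(p,"key_grip")
if r: C=cloud(p,r[0]["pixels"]); print(np.percentile(C[:,2],[5,25,50,75,95])); H=C[C[:,2]>.013]; print(cv2.minAreaRect(H[:,:2].astype(np.float32)))
E
```

```text
3.4 ee [0.4552 0.3661 0.2003] xang 231.5808368475775 z [ 0.0001  0.     -1.    ] q [ 0.6051  0.3561  1.5511 -0.      1.2343 -1.866 ] F [ 0.369   0.2089 -0.5528] gap 0.6033615860061144 0.0
key conf 0.97 n 2477 line 51.564163 ends [[0.4347 0.3381]
 [0.5772 0.5177]] len 0.22923156120827545
key_grip 0.92 [318.4, 183.8] [0.4589 0.3646 0.009 ]
key_eye 0.93 [322.1, 333.4] [0.5768 0.5195 0.003 ]
[0.005  0.0076 0.0088 0.0176 0.0189]
((0.45509594678878784, 0.3646126389503479), (0.06874662637710571, 0.01734159141778946), 51.15285110473633)
```

View pics/w1.png

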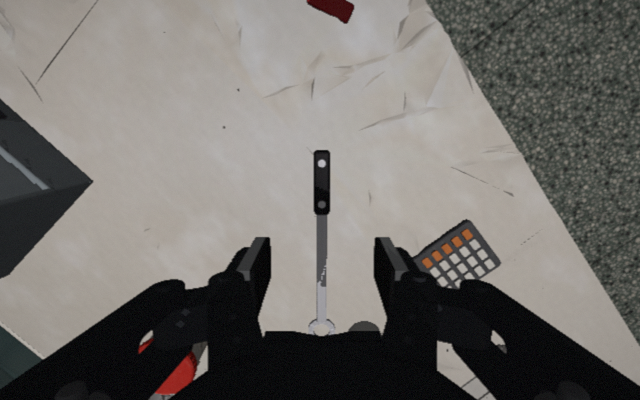

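jog_arm(deltas=[[0.001,0.001,0.06,0,0.5],[0.001,0.001,0.12,0,0.5],[0.001,0.001,0.16,0,0.5],[0.001,0.001,0.175,0,0.5],[0.001,0.001,0.182,0,0.5],[0.001,0.001,0.182,0,0.5],[0.001,0.001,0.182,0,0.0],[0.001,0.001,0.182,0,0.0],[0.001,0.001,0.182,0,0.0],[0.001,0.001,0.182,0,0.0],[0.001,0.001,0.182,0,0.0],[0.001,0.001,0.182,0,0.0]], squeeze=60)

```text
time: 5.15
ee_pos: [0.4549, 0.3667, 0.0201]
tool_rot: [0.002, -0.435, 0.9, 0.0]
wrist_force: [-0.5, -1.0, 6.4]
finger_gap: 0.19
grasp_force: 60.1
```

jog_arm(deltas=[[0,0,-0.01,0,0.0],[0,0,-0.04,0,0.0],[0,0,-0.08,0,0.0],[0,0,-0.13,0,0.0],[0,0,-0.16,0,0.0],[0,0,-0.16,0,0.0],[0,0,-0.16,0,0.0]])

```text
time: 6.02
ee_pos: [0.4528, 0.3652, 0.1775]
tool_rot: [-0.001, -0.436, 0.9, -0.0]
wrist_force: [-0.7, -0.9, -1.4]
finger_gap: 0.188
grasp_force: 59.3
```

```bash
cat > kt.py <<'E'
from st import *
# key shape in tool frame
p=shot("wrist");r=ctrl.regions_of(p,"key_grip")
C=cloud(p,r[0]["pixels"]);L=(C-T[:3,3])@T[:3,:3];L=L[(abs(L[:,1])<.03)&(abs(L[:,2])<.12)]
a=-L[:,0]
for lo in np.arange(-.05,.22,.015):
    m=(a>=lo)&(a<lo+.015)
    if m.sum()>5: print("%.3f n%d y %.4f toolz %.4f"%(lo+.0075,m.sum(),np.median(L[m,1]),np.median(L[m,2])))
for l in ["key_grip","key_eye"]:
    for q in ctrl.mark_of(p,l)[:1]: print(l,q["conf"],q["xy"],T[:3,:3].T@(pt(p,*q["xy"])-T[:3,3]))
print("shot",p["shot"])
E
python3 kt.py
```

```text
6.025 ee [0.4528 0.3652 0.1775] xang 231.6377766728776 z [-0.0016 -0.0011 -1.    ] q [ 0.6061  0.3751  1.5846 -0.      1.1838 -1.8659] F [-0.7302 -0.907  -1.3581] gap 0.187978538523146 59.26677882671356
-0.043 n186 y 0.0000 toolz 0.0084
-0.028 n1291 y 0.0000 toolz 0.0022
-0.013 n1078 y -0.0004 toolz 0.0022
0.002 n981 y -0.0004 toolz 0.0023
0.017 n924 y -0.0005 toolz 0.0024
0.032 n420 y -0.0005 toolz 0.0028
0.047 n274 y -0.0005 toolz 0.0126
key_grip 0.76 [321.6, 255.6] [ 0.0038 -0.0002  0.0024]
shot 8
```

jog_arm(deltas=[[0.04,-0.02,0.0,0.1,0.0],[0.09,-0.05,0.0,0.25,0.0],[0.14,-0.08,0.01,0.4,0.0],[0.18,-0.1,0.02,0.55,0.0],[0.21,-0.12,0.03,0.68,0.0],[0.235,-0.133,0.04,0.78,0.0],[0.248,-0.1405,0.0475,0.827,0.0],[0.248,-0.1405,0.0475,0.827,0.0],[0.248,-0.1405,0.0475,0.827,0.0],[0.248,-0.1405,0.0475,0.827,0.0]])

```text
time: 7.48
ee_pos: [0.4107, 0.0851, 0.1311]
tool_rot: [0.001, -0.038, 0.999, 0.0]
wrist_force: [-0.3, -0.2, -1.0]
finger_gap: 0.187
grasp_force: 59.3
```

```bash
python3 - <<'E'
exec(open("kt.py").read())
save(p,"w2")
for n in ["scene","side"]:
    p=shot(n);locker(p);save(p,"n_"+n)
    for l,z in [("key_grip",.117),("key_eye",.111),("front_notch",.064),("hook_middle",.064),("front_opening",.079)]:
        for q in ctrl.mark_of(p,l)[:1]: print(n,l,q["conf"],q["xy"],pt(p,*q["xy"],z))
a=cv2.imread("pics/w2.png");b=cv2.imread("pics/n_side.png")[100:300,220:540]
cv2.imwrite("pics/c1.png",cv2.resize(b,None,fx=2.4,fy=2.4))
E
```

```text
7.475 ee [0.4107 0.0851 0.1311] xang 184.34680277448697 z [ 0.0011  0.0004 -1.    ] q [ 0.1033  0.2261  1.9757  0.0003  0.9387 -1.5435] F [-0.2764 -0.237  -1.0184] gap 0.18739604914531574 59.27487552165985
-0.043 n160 y -0.0005 toolz 0.0085
-0.028 n1282 y -0.0005 toolz 0.0021
-0.013 n1087 y -0.0009 toolz 0.0021
0.002 n987 y -0.0005 toolz 0.0022
0.017 n940 y -0.0010 toolz 0.0023
0.032 n426 y -0.0010 toolz 0.0027
0.047 n283 y -0.0010 toolz 0.0125
key_grip 0.63 [319.3, 254.7] [ 0.0041 -0.0018  0.0024]
key_eye 0.16 [497.8, 131.9] [0.056  0.1418 0.1217]
shot 9
top n 2566 0.1715292077081274 ((0.7389103174209595, 0.0839584544301033), (0.1699042022228241, 0.17418316006660461), 5.38209867477417) [[ 0.6462  0.1627]
 [ 0.6625 -0.0107]
 [ 0.8317  0.0052]
 [ 0.8153  0.1786]]
scene key_grip 0.9 [371.9, 257.7] [0.4083 0.0868 0.117 ]
scene key_eye 0.73 [414.9, 206.9] [0.6052 0.0953 0.111 ]
scene front_notch 0.77 [414.9, 220.2] [0.6303 0.0974 0.064 ]
scene hook_middle 0.85 [430.2, 192.9] [0.7598 0.1139 0.064 ]
scene front_opening 0.64 [420.9, 207.8] [0.6603 0.0992 0.079 ]
top n 3884 0.17128912838047655 ((0.7388801574707031, 0.10850279033184052), (0.1687515377998352, 0.22113072872161865), 3.805377960205078) [[ 0.6474  0.2132]
 [ 0.662  -0.0074]
 [ 0.8304  0.0038]
 [ 0.8157  0.2244]]
side key_grip 0.94 [351.4, 270.0] [0.4097 0.0826 0.117 ]
side front_notch 0.68 [414.7, 236.7] [0.628 0.095 0.064]
side hook_middle 0.71 [442.0, 213.6] [0.7466 0.1029 0.064 ]
side front_opening 0.79 [418.6, 223.9] [0.6556 0.107  0.079 ]
```

View pics/w2.png

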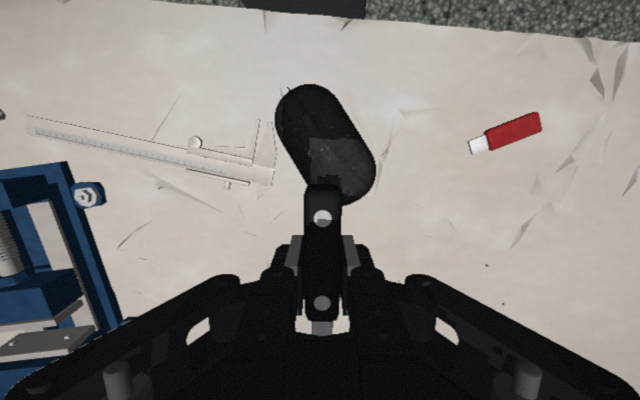

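View pics/c1.png

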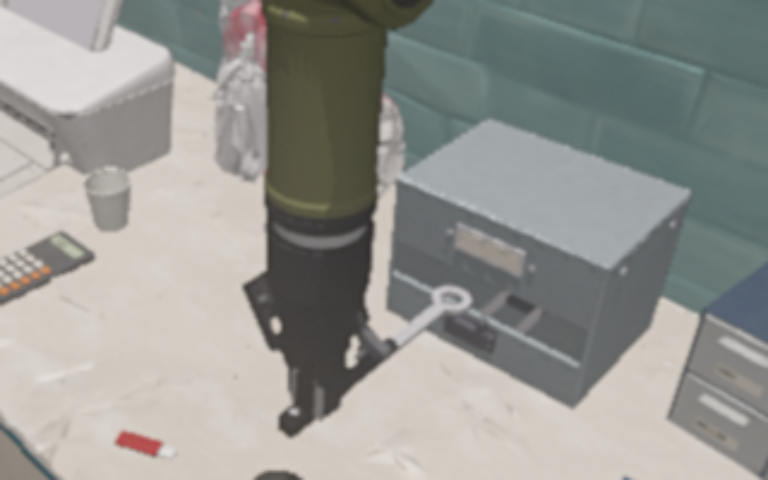

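The key is held level, its eye in front of the bracket (about 450,297 in the crop). I now compare the eye and the prongs in the same clouds.

```bash
python3 - <<'E'
from st import *
a=np.radians(4.1);X=np.array([np.cos(a),np.sin(a)]);Y=np.array([-X[1],X[0]]);O=np.array([.7385,.108])
print("eye pred locker",(( s["ee_pos"][:2]-.1885*T[:2,0])-O)@X,(( s["ee_pos"][:2]-.1885*T[:2,0])-O)@Y)
for n in ["scene","side"]:
    p=shot(n);C=cloud(p,np.ones((400,640),bool));L=np.c_[(C[:,:2]-O)@X,(C[:,:2]-O)@Y,C[:,2]]
    def pr(name,m): 
        Q=L[m]
        print(n,name,len(Q),Q.min(0),Q.max(0),"mean",Q.mean(0)) if len(Q) else print(n,name,0)
    e=(abs(L[:,1])<.04)
    pr("eye",e&(L[:,0]>-.155)&(L[:,0]<-.11)&(L[:,2]>.10)&(L[:,2]<.125))
    pr("shank",e&(L[:,0]>-.24)&(L[:,0]<-.17)&(L[:,2]>.10)&(L[:,2]<.125))
    b=e&(L[:,0]>-.125)&(L[:,0]<-.094)&(L[:,2]>.03)&(L[:,2]<.085);pr("bracket",b)
    for q in L[b&(L[:,2]>.066)]: print(q)
    f=(abs(L[:,1])<.15)&(abs(L[:,0]+.083)<.012)&(L[:,2]>.105)&(L[:,2]<.165);pr("front",f);Q=L[f]
    k=np.polyfit(Q[:,1],Q[:,0],1);print("front x at y0, slope deg",k[1],np.degrees(k[0]))
E
```

```text
8.375 ee [0.41   0.0842 0.1308] xang 184.25171090854963 z [-0.0001 -0.     -1.    ] q [ 0.1016  0.2261  1.9769 -0.      0.9387 -1.5434] F [-0.235   0.0263 -1.7481] gap 0.18956356357592558 59.27444815635681
eye pred locker -0.14085580451370247 0.0002726239699850539
scene eye 89 [-0.1546 -0.0172  0.1084] [-0.122   0.01    0.1158] mean [-0.1378 -0.0064  0.1132]
scene shank 95 [-0.2397 -0.0065  0.1099] [-0.1891  0.0045  0.1188] mean [-0.2165 -0.0023  0.1166]
scene bracket 20 [-0.1113 -0.0221  0.0438] [-0.0953 -0.0158  0.0757] mean [-0.105  -0.0204  0.0551]
[-0.1017 -0.0158  0.0757]
[-0.0996 -0.0174  0.0751]
[-0.1034 -0.0186  0.0752]
scene front 1851 [-0.0884 -0.11    0.105 ] [-0.0718  0.0237  0.1649] mean [-0.0824 -0.0459  0.1359]
front x at y0, slope deg -0.08303199240202926 -0.842170771113152
side eye 120 [-0.1547 -0.0166  0.1079] [-0.123   0.0174  0.1159] mean [-0.1394 -0.001   0.1131]
side shank 131 [-0.2397 -0.0066  0.1079] [-0.1702  0.0066  0.1196] mean [-0.1984 -0.0016  0.1156]
side bracket 181 [-0.111  -0.0221  0.0447] [-0.0977  0.022   0.0771] mean [-0.1069 -0.0036  0.0586]
[-0.
[... 163 characters left out ...]
.0177  0.0747]
[-0.1106 -0.0142  0.0768]
[-0.1078 -0.0152  0.0756]
[-0.1055 -0.0164  0.0749]
[-0.1035 -0.0178  0.0744]
[-0.1018 -0.0193  0.0743]
[-0.1095 -0.014   0.0731]
[-0.1072 -0.0152  0.0724]
[-0.1099 -0.019   0.0762]
[-0.106  -0.0194  0.074 ]
[-0.101  -0.0194  0.071 ]
[-0.1083 -0.0138  0.0694]
[-0.1076 -0.0159  0.0701]
[-0.1084 -0.0186  0.0721]
[-0.1063 -0.02    0.0716]
[-0.0992 -0.0189  0.0666]
[-0.1092 -0.0146  0.0674]
[-0.1097 -0.0173  0.0692]
[-0.1091 -0.0194  0.0702]
[-0.1043 -0.0194  0.0671]
[-0.1082 -0.0193  0.0666]
side front 2091 [-0.087  -0.1102  0.105 ] [-0.0711  0.1116  0.1649] mean [-0.0818 -0.0102  0.1358]
front x at y0, slope deg -0.08182167545695113 -0.23939829383084038
```

jog_arm(deltas=[[0,0,0.015,0,0],[0,0,0.028,0,0],[0,0,0.028,0,0],[-0.02,0,0.028,0,0],[-0.04,0,0.028,0,0],[-0.06,0,0.028,0,0],[-0.08,0,0.028,0,0],[-0.095,0,0.028,0,0],[-0.103,0,0.028,0,0],[-0.106,0,0.028,0,0],[-0.106,0,0.028,0,0],[-0.106,0,0.028,0,0]], squeeze=40)

```text
time: 9.98
ee_pos: [0.5149, 0.092, 0.1027]
tool_rot: [-0.001, -0.037, 0.999, -0.0]
wrist_force: [0.2, -0.3, -1.1]
finger_gap: 0.19
grasp_force: 59.3
```

```bash
cat > lk.py <<'E'
from st import *
a=np.radians(4.2);X=np.array([np.cos(a),np.sin(a)]);Y=np.array([-X[1],X[0]]);O=np.array([.7385,.108])
t=s["ee_pos"][:2]-O; print("TCP locker x,y,z",t@X,t@Y,s["ee_pos"][2],"Fx,Fy",s["wrist_force"][:2]@X,s["wrist_force"][:2]@Y,"Fz",s["wrist_force"][2],"torque",s["torque"])
def kview():
    for n in ["scene","side"]:
        p=shot(n);C=cloud(p,np.ones((400,640),bool));L=np.c_[(C[:,:2]-O)@X,(C[:,:2]-O)@Y,C[:,2]]
        for lo in np.arange(-.30,-.085,.015):
            m=(abs(L[:,1])<.01)&(L[:,0]>=lo)&(L[:,0]<lo+.015)&(L[:,2]>.02)&(L[:,2]<.125)
            if m.sum()>3: print(n,"%.3f n%d y %.4f z95 %.4f"%(lo+.0075,m.sum(),L[m,1].mean(),np.percentile(L[m,2],90)))
E
python3 lk.py
```

```text
9.975 ee [0.5149 0.092  0.1027] xang 184.25436184565743 z [-0.001  -0.0001 -1.    ] q [ 0.0961  0.3894  1.7994 -0.      0.9538 -1.5489] F [ 0.2276 -0.2628 -1.1   ] gap 0.18969751344658545 59.286253452301025
TCP locker x,y,z -0.2241855024956229 0.0004697089011284083 0.10271307316912481 Fx,Fy 0.2077317132369546 -0.27880586483602926 Fz -1.0999966470008444 torque [0.0368 0.1325 0.0001]
```

jog_arm(deltas=[[-0.004,0,0,0,0],[-0.008,0,0,0,0],[-0.008,0,0,0,0],[-0.008,0,0,0,0]])

```text
time: 10.48
ee_pos: [0.5237, 0.0927, 0.1028]
tool_rot: [-0.0, -0.037, 0.999, 0.0]
wrist_force: [-0.8, -0.2, -1.4]
finger_gap: 0.191
grasp_force: 59.3
```

jog_arm(deltas=[[-0.002,0,0,0,0],[-0.004,0,0,0,0],[-0.004,0,0,0,0]])

```text
time: 10.85
ee_pos: [0.5252, 0.0928, 0.1021]
tool_rot: [-0.003, -0.037, 0.999, -0.0]
wrist_force: [-4.6, -0.0, -0.5]
finger_gap: 0.19
grasp_force: 59.4
```

jog_arm(deltas=[[0,0,0,0,0],[0,0,0,0,0]])

```text
time: 11.1
ee_pos: [0.5252, 0.0928, 0.1021]
tool_rot: [-0.002, -0.037, 0.999, -0.0]
wrist_force: [-4.9, -0.9, -0.2]
finger_gap: 0.184
grasp_force: 59.4
```

```bash
python3 lk.py
```

```text
11.1 ee [0.5252 0.0928 0.1021] xang 184.25270482220935 z [-0.0049 -0.0005 -1.    ] q [ 0.0957  0.4034  1.7751  0.      0.9681 -1.5494] F [-4.9106 -0.8895 -0.1969] gap 0.1843788997806958 59.39208805561066
TCP locker x,y,z -0.21383318049007488 0.00045283411342839563 0.1021189958437907 Fx,Fy -4.96254634080707 -0.5274395110328753 Fz -0.1969240403769023 torque [-0.0728  0.8583 -0.0135]
```

Contact at Fx of about -5 N, so the post's centre is near locker x = -4 mm. I back off 5 mm and lower the shank into the notch.

jog_arm(deltas=[[0.004,0,0,0,0],[0.0075,0,0.002,0,0],[0.0075,0,0.008,0,0],[0.0075,0,0.014,0,0],[0.0075,0,0.018,0,0],[0.0075,0,0.018,0,0],[0.0075,0,0.018,0,0]])

```text
time: 11.98
ee_pos: [0.5202, 0.0924, 0.0848]
tool_rot: [-0.0, -0.037, 0.999, -0.0]
wrist_force: [-1.6, -0.3, 0.2]
finger_gap: 0.19
grasp_force: 59.4
```

```bash
python3 lk.py
```

```text
11.975 ee [0.5202 0.0924 0.0848] xang 184.24963944102993 z [-0.0001 -0.     -1.    ] q [ 0.0959  0.4193  1.8075 -0.      0.9148 -1.549 ] F [-1.5835 -0.3073  0.2043] gap 0.18963110784913853 59.398008584976196
TCP locker x,y,z -0.21881641485612788 0.00045255048860578286 0.08482987843935856 Fx,Fy -1.6017460319335997 -0.19046220801766514 Fz 0.20430941067220942 torque [ 0.0026  0.1232 -0.0435]
```

jog_arm(deltas=[[0,0,0.004,0,0],[0,0,0.008,0,0],[0,0,0.012,0,0],[0,0,0.012,0,0]])

```text
time: 12.48
ee_pos: [0.521, 0.0924, 0.0729]
tool_rot: [0.001, -0.037, 0.999, -0.0]
wrist_force: [0.1, -1.3, 4.4]
finger_gap: 0.196
grasp_force: 60.2
```

```bash
python3 lk.py; python3 kt.py|tail -12
```

```text
12.475 ee [0.521  0.0924 0.0729] xang 184.2457327588266 z [ 0.0015 -0.     -1.    ] q [ 0.0958  0.4364  1.819  -0.0002  0.8848 -1.549 ] F [ 0.137  -1.2883  4.4094] gap 0.19563384524295008 60.18053412437439
TCP locker x,y,z -0.21807727150724524 0.00034998455154116144 0.07288501737903685 Fx,Fy 0.042313433733806 -1.2948771228029075 Fz 4.409354851257567 torque [-0.1447 -0.4251 -0.1053]
12.475 ee [0.521  0.0924 0.0729] xang 184.2457327588266 z [ 0.0015 -0.     -1.    ] q [ 0.0958  0.4364  1.819  -0.0002  0.8848 -1.549 ] F [ 0.137  -1.2883  4.4094] gap 0.19563384524295008 60.18053412437439
-0.028 n1266 y -0.0005 toolz 0.0052
-0.013 n1142 y -0.0005 toolz 0.0034
0.002 n1018 y -0.0010 toolz 0.0019
0.017 n1031 y -0.0005 toolz 0.0004
0.032 n527 y -0.0010 toolz -0.0005
0.047 n161 y -0.0005 toolz 0.0078
key_grip 0.62 [324.1, 258.5] [0.003  0.0005 0.0007]
shot 14
```

jog_arm(deltas=[[-0.0005,0,0.005,0,0],[-0.001,0,0.01,0,0],[-0.003,0,0.015,0,0],[-0.005,0,0.02,0,0],[-0.0085,0,0.0255,0,0],[-0.012,0,0.0306,0,0],[-0.012,0,0.0306,0,0]])

```text
time: 13.55
ee_pos: [0.5318, 0.0932, 0.0415]
tool_rot: [-0.001, -0.037, 0.999, -0.0]
wrist_force: [-3.8, 0.1, 2.4]
finger_gap: 0.189
grasp_force: 59.2
```

```bash
python3 lk.py; python3 kt.py|tail -9
```

```text
13.55 ee [0.5318 0.0932 0.0415] xang 184.24661962050425 z [-0.0016 -0.0002 -1.    ] q [ 0.0954  0.4941  1.8216 -0.0001  0.8275 -1.5495] F [-3.8477  0.0771  2.4334] gap 0.18878789597840231 59.153813123703
TCP locker x,y,z -0.20724060734723607 0.0004020086279312515 0.04150232910901993 Fx,Fy -3.831756686410881 0.3587224416144075 Fz 2.433382226969798 torque [-0.0823  0.2732 -0.0389]
13.55 ee [0.5318 0.0932 0.0415] xang 184.24661962050425 z [-0.0016 -0.0002 -1.    ] q [ 0.0954  0.4941  1.8216 -0.0001  0.8275 -1.5495] F [-3.8477  0.0771  2.4334] gap 0.18878789597840231 59.153813123703
-0.028 n518 y -0.0010 toolz 0.0136
-0.013 n1179 y -0.0010 toolz 0.0085
0.002 n1175 y -0.0005 toolz 0.0016
0.017 n1334 y -0.0010 toolz -0.0051
0.032 n405 y -0.0005 toolz -0.0095
key_grip 0.87 [322.8, 267.6] [-0.0027 -0.0001  0.0027]
shot 15
```

jog_arm(deltas=[[0,0,-0.003,0,0],[0,0,-0.006,0,0],[-0.006,0,-0.009,0,0],[-0.012,0,-0.012,0,0],[-0.018,0,-0.015,0,0],[-0.024,0,-0.0175,0,0],[-0.0264,0,-0.019,0,0],[-0.0264,0,-0.019,0,0],[-0.0264,0,-0.019,0,0]])

```text
time: 14.88
ee_pos: [0.5581, 0.0952, 0.061]
tool_rot: [-0.0, -0.037, 0.999, -0.0]
wrist_force: [0.4, 0.5, -1.3]
finger_gap: 0.193
grasp_force: 58.4
```

```bash
python3 lk.py; python3 kt.py|tail -9
```

```text
14.875 ee [0.5581 0.0952 0.061 ] xang 184.2471690936542 z [-0.0007 -0.0001 -1.    ] q [ 0.0944  0.492   1.7468 -0.      0.9035 -1.5505] F [ 0.4151  0.4994 -1.3122] gap 0.1931192443146314 58.436797857284546
TCP locker x,y,z -0.18087380552836133 0.0004745385309423964 0.06104043526585366 Fx,Fy 0.45059701347404985 0.46767479574492343 Fz -1.3122100641780656 torque [-0.0662  0.1017 -0.027 ]
14.875 ee [0.5581 0.0952 0.061 ] xang 184.2471690936542 z [-0.0007 -0.0001 -1.    ] q [ 0.0944  0.492   1.7468 -0.      0.9035 -1.5505] F [ 0.4151  0.4994 -1.3122] gap 0.1931192443146314 58.436797857284546
-0.028 n577 y -0.0010 toolz 0.0131
-0.013 n1197 y -0.0005 toolz 0.0082
0.002 n1197 y -0.0005 toolz 0.0018
0.017 n1320 y -0.0005 toolz -0.0044
0.032 n482 y -0.0010 toolz -0.0087
shot 16
```

jog_arm(deltas=[[0,0,-0.005,0,0],[0.001,0,-0.009,0,0],[0.0035,0,-0.014,0,0],[0.006,0,-0.019,0,0],[0.008,0,-0.024,0,0],[0.0095,0,-0.028,0,0],[0.0095,0,-0.028,0,0]])

```text
time: 15.95
ee_pos: [0.5485, 0.0946, 0.0895]
tool_rot: [-0.0, -0.037, 0.999, 0.0]
wrist_force: [-0.7, 0.8, -3.0]
finger_gap: 0.189
grasp_force: 58.2
```

```bash
python3 lk.py; python3 kt.py|tail -9
```

```text
15.95 ee [0.5485 0.0946 0.0895] xang 184.26128037301214 z [-0.0006  0.0001 -1.    ] q [ 0.0949  0.444   1.7411  0.0001  0.9571 -1.5503] F [-0.6555  0.8101 -3.0476] gap 0.18895946798925162 58.176957964897156
TCP locker x,y,z -0.1904892859698793 0.0005961590801457179 0.08945829189078976 Fx,Fy -0.5943885186293176 0.8559168835094599 Fz -3.047600760307944 torque [0.0076 0.4498 0.0253]
15.95 ee [0.5485 0.0946 0.0895] xang 184.26128037301214 z [-0.0006  0.0001 -1.    ] q [ 0.0949  0.444   1.7411  0.0001  0.9571 -1.5503] F [-0.6555  0.8101 -3.0476] gap 0.18895946798925162 58.176957964897156
-0.028 n939 y -0.0009 toolz 0.0081
-0.013 n1137 y -0.0005 toolz 0.0053
0.002 n1038 y -0.0010 toolz 0.0021
0.017 n1109 y -0.0010 toolz -0.0008
0.032 n660 y -0.0005 toolz -0.0033
0.047 n10 y -0.0008 toolz 0.0042
key_grip 0.76 [323.1, 262.1] [0.0001 0.     0.0027]
shot 17
```

jog_arm(deltas=[[0.0008,0,-0.005,0,0],[0.0015,0,-0.01,0,0],[0.002,0,-0.015,0,0],[0.0023,0,-0.02,0,0],[0.0023,0,-0.0232,0,0],[0.0023,0,-0.0232,0,0]])

```text
time: 16.9
ee_pos: [0.5471, 0.0946, 0.1128]
tool_rot: [0.0, -0.037, 0.999, 0.0]
wrist_force: [0.4, 0.1, -4.3]
finger_gap: 0.19
grasp_force: 57.6
```

```bash
python3 lk.py; python3 kt.py|tail -9
```

```text
16.9 ee [0.5471 0.0946 0.1128] xang 184.25297835857052 z [ 0.001   0.0003 -1.    ] q [ 0.0949  0.4123  1.721   0.0002  1.0073 -1.5502] F [ 0.4348  0.0825 -4.2615] gap 0.18972912002842224 57.57758617401123
TCP locker x,y,z -0.19188323306816168 0.0006170460194960573 0.11278271182650369 Fx,Fy 0.4396333646962634 0.050392760016319295 Fz -4.261479493982614 torque [0.0361 0.3745 0.0233]
-0.028 n1277 y -0.0005 toolz 0.0031
-0.013 n1084 y -0.0005 toolz 0.0029
0.002 n978 y -0.0010 toolz 0.0029
0.017 n938 y -0.0010 toolz 0.0029
0.032 n426 y -0.0010 toolz 0.0031
0.047 n284 y -0.0010 toolz 0.0128
0.107 n6 y -0.0117 toolz 0.1058
key_grip 0.63 [319.9, 251.8] [ 0.0055 -0.0015  0.0026]
shot 18
```

jog_arm(deltas=[[0.0005,0,0.006,0,0],[0.0005,0,0.012,0,0],[0.0005,0,0.018,0,0],[0.0005,0,0.023,0,0],[0.0005,0,0.0265,0,0],[0.0005,0,0.0275,0,0],[0.0005,0,0.0275,0,0]])

```text
time: 17.98
ee_pos: [0.5463, 0.0944, 0.0849]
tool_rot: [0.0, -0.037, 0.999, -0.0]
wrist_force: [0.1, 0.4, -1.3]
finger_gap: 0.189
grasp_force: 58.0
```

```bash
python3 lk.py; python3 kt.py|tail -9
```

```text
17.975 ee [0.5463 0.0944 0.0849] xang 184.25002457444043 z [ 0. -0. -1.] q [ 0.0949  0.4473  1.751  -0.      0.9433 -1.5501] F [ 0.1403  0.4382 -1.2665] gap 0.18860727232614843 57.98358500003815
TCP locker x,y,z -0.19267503285785495 0.0004825542125747208 0.08489136560708721 Fx,Fy 0.1720436534881499 0.4267692513875211 Fz -1.266466613380201 torque [-0.0357  0.1096  0.0091]
-0.043 n139 y -0.0005 toolz 0.0097
-0.028 n1286 y -0.0005 toolz 0.0034
-0.013 n1094 y -0.0005 toolz 0.0031
0.002 n978 y -0.0010 toolz 0.0028
0.017 n946 y -0.0005 toolz 0.0026
0.032 n437 y -0.0010 toolz 0.0026
0.047 n279 y -0.0005 toolz 0.0120
0.092 n11 y 0.0092 toolz 0.0824
shot 19
```

jog_arm(deltas=[[0,0,0.0005,0,0.2],[0,0,0.0005,0,0.24],[0,0,0.0005,0,0.3],[0,0,0.0005,0,0.4],[0,0,0.0005,0,0.5],[0,0,0.0005,0,0.5],[0,0,-0.01,0,0.5],[0,0,-0.03,0,0.5],[0,0,-0.06,0,0.5],[0.01,0,-0.1,0,0.5],[0.03,0,-0.12,0,0.5],[0.05,0,-0.12,0,0.5],[0.05,0,-0.12,0,0.5]])

```text
time: 19.8
ee_pos: [0.4951, 0.0906, 0.2059]
tool_rot: [0.0, -0.037, 0.999, 0.0]
wrist_force: [-0.6, 0.6, -0.2]
finger_gap: 0.5
grasp_force: 0.0
```

```bash
python3 - <<'E'
exec(open("lk.py").read())
kview()
exec(open("kt.py").read().split("\n",1)[1].replace("abs(L[:,2])<.12","abs(L[:,2])<.2"))
C=C[(C[:,2]<.12)&(C[:,2]>.06)];Q=np.c_[(C[:,:2]-O)@X,(C[:,:2]-O)@Y,C[:,2]]
for lo in np.arange(-.24,-.08,.015):
    m=(Q[:,0]>=lo)&(Q[:,0]<lo+.015)
    if m.sum()>5: print("w %.3f n%d y %.4f z %.4f"%(lo+.0075,m.sum(),np.median(Q[m,1]),np.median(Q[m,2])))
save(p,"w3")
q=shot("side");b=q["img"][100:300,220:540,::-1];cv2.imwrite("pics/c2.png",cv2.resize(b,None,fx=2.4,fy=2.4))
E
```

```text
19.8 ee [0.4951 0.0906 0.2059] xang 184.25869122032208 z [ 0.0004  0.     -1.    ] q [ 0.0971  0.243   1.7098  0.      1.1884 -1.548 ] F [-0.5529  0.6241 -0.1709] gap 0.4995049967797362 0.0
TCP locker x,y,z -0.24399467219196552 0.000494648237712797 0.20587074347323323 Fx,Fy -0.505666266558135 0.6628739848172159 Fz -0.17089488790976035 torque [-0.0669  0.0003  0.0087]
scene -0.232 n59 y -0.0002 z95 0.0809
scene -0.217 n60 y -0.0018 z95 0.0820
scene -0.202 n55 y -0.0014 z95 0.0824
scene -0.187 n48 y -0.0014 z95 0.0827
scene -0.172 n48 y -0.0019 z95 0.0825
scene -0.157 n12 y -0.0003 z95 0.0817
scene -0.142 n21 y -0.0002 z95 0.0721
scene -0.127 n30 y -0.0005 z95 0.0725
scene -0.112 n61 y -0.0035 z95 0.0722
scene -0.097 n29 y -0.0006 z95 0.0724
scene -0.082 n108 y -0.0023 z95 0.1186
side -0.232 n35 y 0.0000 z95 0.0801
side -0.217 n65 y -0.0020 z95 0.0822
side -0.202 n58 y -0.0023 z95 0.0822
side -0.187 n54 y -0.0027 z95 0.0820
side -0.172 n51 y -0.0024 z95 0.0821
side -0.157 n21 y -0.0017 z95 0.0823
side -0.142 n29 y -0.0003 z95 0.0720
side -0.127 n31 y -0.0007 z95 0.0723
side -0.112 n60 y -0.0024 z95 0.0716
side -0.097 n31 y -0.0003 z95 0.0725
side -0.082 n103 y -0.0004 z95 0.1199
0.017 n260 y -0.0014 toolz 0.1250
0.032 n312 y -0.0014 toolz 0.1239
0.047 n286 y -0.0014 toolz 0.1239
0.062 n286 y -0.0015 toolz 0.1241
0.077 n252 y -0.0015 toolz 0.1241
0.092 n108 y -0.0006 toolz 0.1339
0.107 n139 y -0.0006 toolz 0.1338
0.122 n146 y -0.0006 toolz 0.1339
0.138 n152 y -0.0006 toolz 0.1338
0.153 n40 y -0.0016 toolz 0.1340
key_grip 0.73 [319.9, 247.5] [-0.0474 -0.0024  0.1228]
shot 22
w -0.232 n121 y -0.0009 z 0.0791
w -0.217 n334 y -0.0009 z 0.0819
w -0.202 n291 y -0.0009 z 0.0819
w -0.187 n288 y -0.0009 z 0.0819
w -0.172 n272 y -0.0009 z 0.0818
w -0.157 n133 y -0.0009 z 0.0812
w -0.142 n146 y -0.0005 z 0.0719
w -0.127 n143 y 0.0000 z 0.0720
w -0.112 n153 y -0.0010 z 0.0721
w -0.097 n100 y 0.0001 z 0.0720
```

View pics/c2.png

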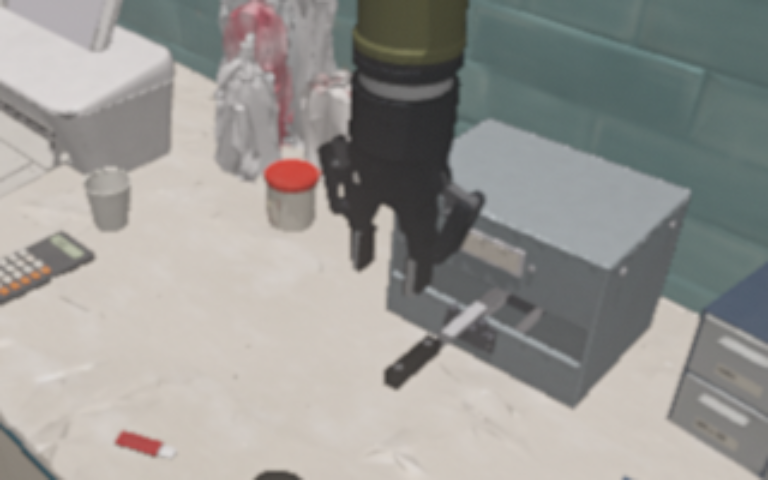

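The picture shows the key hanging level with its shank in the notch (465,320) and its handle outside (412,362). The clouds put the handle top at 82 mm and the shank top at 72 mm, both as they should be.

```bash
python3 -c "
from station import ctrl
print(ctrl.job_done())"
```

```text
the job is handed in; nothing more can be done
None
```

The key hangs level in the locker with its eye at the depth where I felt the hook and its shank in the front notch; the gripper is clear, and the job was handed in at about 20 s of 51 s. The hook and eye are hidden, so that part rests on the contact reading and the level pose, not on a picture.

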